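# Roll a ground roller through the demagnetiser and stop it gently

## Task

Lift the gate fully by its release arm so that the steel roller rolls by itself down the rails and through the demagnetiser tunnel. Catch it softly with the sprung sliding catch: move the catch back along with the arriving roller so that the pad is never knocked in as far as halfway, bring the roller to a standstill at least 3 cm before the lower end of the catch's travel, and keep it standing there for two seconds. Then ease the catch, with the roller leaning on its pad, slowly down to the end of its travel and let go, with the gate left up; do not touch the roller by hand and leave the other things on the bench alone.

Things in the scene. Friction and masses are not known exactly. Their poses are not given: they have to be found in the camera images.
- station: The fixed demagnetiser: grey base plate 200 x 660 mm, two sloping rails, gate, green tunnel, sliding catch. Origin on the bench under its middle; own x across the rails, y down the rails (rolling direction), z up. Gate plate at y = -203 mm between two posts (x = +-72 mm, 240 mm tall). Beyond the tunnel (y = -50 mm) the rails are open from above.
- roller: Ground steel roller: barrel 56 mm dia, 44 mm long, hanging between the rails; 28 mm dia round-nosed journals (118 mm over all) roll on the rails. Origin: its centre, 14 mm above the rail tops; own x = its axis. Nominal 0.8 kg; a sudden stop feels like 2 kg. Free, it gains about 0.2 m/s per second at first and settles near 0.15 m/s (0.13 to 0.19). Starts at rest on the gate, station y = -235 mm.
- gate_grip (a point): Middle of the grip of the gate's release arm: black block 24 mm across the rails, 20 mm along them, 45 mm tall, on the end of a flat bar that runs from the gate plate back over the tunnel; the grip stands at station y = -63 mm, its foot about 25 mm above the tunnel's roof.
- gate (a joint): How far the gate is lifted, m: 0 down, 0.065 fully up; straight up (gate, bar and grip together), friction about 4 N plus 2 N of weight, stays where it is left. The roller passes under it from about 0.04.
- exit (a point): Middle of the tunnel's exit (station y = -50 mm), at the height of the roller's centre there. The green tunnel covers station y = -130 to -50 mm, is 168 mm wide outside and 136 mm inside; roof from z = 162 to 184 mm.
- wrench: Steel spanner lying on the bench, bystander; origin under its middle.
- oilcan: Round can 60 mm in diameter and 130 mm tall, bystander; origin at its foot.
- vblock: Steel V-block 60 x 90 x 49 mm, bystander; origin at its foot.
- rails (a point): Point midway between the rails at rail-top height, station y = 0. Two round 12 mm steel bars along station y, at x = +-32 mm. Rail tops at z = 100 mm - 0.09 y (y = -305 to 285 mm); stop blocks at both ends. Axes as the station.
- catch_grip (a point): Middle of the catch's grip: black block 24 mm across the rails, 20 mm along them, 42 mm tall, on a thin neck on the grey catch (44 mm wide block between the rails). 78 mm above the rail tops; the roller's top is 42 mm above them. With the pad out, the pad's face is 50 mm up the rails from this point.
- catch (a joint): How far the catch has been slid down along the rails, m: 0 highest (pad's face at station y = 40 mm), 0.19 the lower end of its travel. Starts between 0 and 0.03. Sliding friction about 6 N; stays where it is left.
- pad_face (a point): Middle of the face of the catch's pad, an upright white plate 40 mm wide and 44 mm tall on two rods, at the height of the roller's centre. The roller touches it when its centre is 28 mm up the rails from here. Axes as the station.
- pad (a joint): How far the pad is pressed in against its spring, m: 0 out, 0.024 hard in; halfway is 0.012. Spring 80 N/m, damping 1.5 N s/m. The roller merely leaning on it presses it in about 6 mm; met at full speed by a catch at rest it goes in well past halfway, met 0.04 m/s slower than the roller it does not.
Things that resemble listed ones, but are neither listed nor needed, are in the scene too. What is shaped like the roller but red is not meant.

How it is judged:
By the outcome, as a careful person would: the job done as asked, in the order asked, and still so for the second after the job is handed in, with the robot touching nothing.
It also fails if it takes over 38 s, if anything falls off the work surface, if the arm or the gripper's body presses on something with over 40 N, if the wrist force passes 120 N, or if a joint passes its speed limit or range.

## Robot

A 7-joint arm with a two-finger parallel gripper is mounted at the origin on the work surface. World frame = base frame: x ahead of the robot, y to its left, z up, the work surface at z = 0. Lengths are in m, angles in rad, forces in N, time in s.
With the tool pointing down it reaches from about 0.4 to 0.85 m from the base axis. Payload 10.4 kg.
Tool frame: the origin (TCP) lies at the very end of the fingers, on their centre line; the grasp point (between the pads) lies 19 mm behind it; z points along the fingers, y is the line along which they close (so a half turn about z gives the same grasp; the last joint's range is limited). The gripper opens to 87 mm and grips with 3 to 60 N. Pads are 19 mm wide; open, the fingers measure 117 mm over their backs; the gripper's body (75 mm by 190 mm) begins 51 mm behind the grasp point.
Start: joints at [1.313, 0.332, -0.065, 1.46, 0.022, 1.35, -0.088], TCP at [0.145, -0.608, 0.188] pointing down, gripper open.
Joint ranges: [-2.6, 2.6], [-0.5, 2.12], [-1.47, 1.34], [0.16, 2.42], [-1.27, 4.41], [0.06, 2.06], [-2.6, 2.6]. Speed limits (rad/s): [2.22, 2.22, 2.79, 2.79, 3.14, 3.14, 3.14].

## Interface

Orientations are given as a unit quaternion [x, y, z, w].
In Python, from bench import status, camera, order gives the robot as it stands.
- The arm moves only by the tool jog_arm, never from a script. Its argument "plan" is a list of rows, each a list of 7 numbers: the turn, a rotation vector about the tool's x, y, z in rad, then the shift along the tool's x, y, z in mm, then the opening, from -1 (shut) to 1 (fully open). A call has 1 to 12 rows; each row is the pose to reach, as a shift and turn from the pose commanded when the call began, along the tool's axes at that moment; what a row does not reach only later rows make up. A row lasts 1/10 s, in which the tool goes at most 50 mm and 8.59 degrees, less where a joint would pass 70% of its speed; a pose out of reach is approached as far as the arm can. A call with a gripper value outside its range is refused whole. The fingers move at their own pace and stop on an object; "squeeze" is the grip in N (left out, the last holds). Time passes only in rows, so rows that repeat a pose let the fingers close. It gives the time, the measured TCP pose, the force, the opening and the grip force at its end, in the units of the state.
- status.read_state(): the state, without advancing time (a new reading comes with each control period).
- camera(name): name is "scene" or "top" or "wrist"; returns a dict with "image" (384x512x3 uint8, red, green, blue), "z_map" (384x512 float32, m along the optical axis (not along the pixel's ray), 0 where there is no reading), "fx", "fy", "cx", "cy" (pixels), "world_from_camera" (4x4, takes a point from camera to world coordinates); the wrist camera has in their place "mount" (4x4, takes a point from camera to tool coordinates, whose origin is the TCP and whose axes are the flange's). Camera axes: x right, y down, z forward; pixel columns grow to the right and rows downward; lengths in m; the calibration is good to about 2 mm. The wrist camera is an equidistant fisheye: a pixel r from the principal point sees the ray r / f radians off the axis. A picture is of the moment at which its call begins: read the wrist's pose just before it.
- order.close_job(): hands the job in; it is judged then, once.
The state is a dict: "time": time; "joint_positions": joint angles; "joint_vel": joint speeds; "joint_torque": joint torques, N m; "ee_pos": TCP position; "eef_rot": TCP orientation; "ft_force": force on the tool from outside, world axes, zero at the start; "torque": the same for the moment, N m; "width": finger opening in m; "grip_force": force on a finger pad.
Only numpy, scipy, OpenCV 4.12 (cv2) and the standard library are available. Lean on these libraries where they do the work, as an engineer would, in place of code of your own. Each camera call takes 0.05 s, during which the arm holds its last target. There are 200 camera calls.

## Working session

There is one attempt and no reset: what is moved stays moved. The work goes in short steps, Python scripts to look and compute and a tool call to move; the robot and the scene stay as the last step left them, time stands still between calls to the robot, and variables do not carry over. Pictures are saved under pics/ and viewed, at most 10 in all, crops included, and the job is handed in when it is done.

Besides the shell and the picture viewer there is one more tool, called after "Call:" in YAML: its name, and indented under it one key for each argument. jog_arm: Moves the arm, as the interface text tells. Its arguments: {"type":"object","properties":{"plan":{"type":"array"},"squeeze":{"type":"number"}},"required":["plan"]}

```bash
mkdir -p pics
cat > h.py <<'E'
import numpy as np, cv2
from bench import status, camera, order
def snap(n,f):
    s=status.read_state(); c=camera(n); cv2.imwrite('pics/'+f,c['image'][:,:,::-1]); np.savez('pics/'+f[:-4]+'.npz',**c,ee=s['ee_pos'],rot=s['eef_rot']); return c,s
def cloud(c):
    z=c['z_map']; v,u=np.mgrid[:z.shape[0],:z.shape[1]]
    P=np.stack([(u-c['cx'])/c['fx']*z,(v-c['cy'])/c['fy']*z,z],-1); T=c['world_from_camera']
    return P@T[:3,:3].T+T[:3,3]
E
python3 - <<'E'
from h import *
np.set_printoptions(precision=4,suppress=True)
a,s=snap('scene','s1.png'); b,_=snap('top','t1.png')
print(s); print(b['world_from_camera'],a['world_from_camera'],b['fx'])
cv2.imwrite('pics/both1.png',cv2.resize(np.vstack([a['image'],b['image']])[:,:,::-1],(400,600)))
E
```

```text
{'time': 0.0, 'joint_positions': array([ 1.3134,  0.3329, -0.0647,  1.461 ,  0.0216,  1.3499, -0.0885]), 'joint_vel': array([ 0.0005, -0.0003, -0.0013, -0.0007,  0.0025,  0.0006, -0.001 ]), 'joint_torque': array([ -0.0008, -62.3249,   0.0243, -38.991 ,  -0.0613,   0.0396,
         0.0001]), 'ee_pos': array([ 0.1453, -0.6074,  0.1872]), 'eef_rot': array([ 0.9931,  0.1171, -0.0001, -0.0007]), 'ft_force': array([-0.4484, -0.8263, -0.2297]), 'torque': array([ 0.0261,  0.0037, -0.0351]), 'grip_force': 0.0, 'width': 0.08720752714191536}
[[-0.0549 -0.9778  0.202   0.2494]
 [-0.9985  0.053  -0.0151 -0.108 ]
 [ 0.004  -0.2026 -0.9793  1.4353]
 [ 0.      0.      0.      1.    ]] [[ 0.8838  0.2933 -0.3646  0.8619]
 [ 0.4675 -0.5216  0.7137 -0.7709]
 [ 0.0192 -0.8012 -0.5981  0.712 ]
 [ 0.      0.      0.      1.    ]] 448.50870589077033
```

View pics/s1.png

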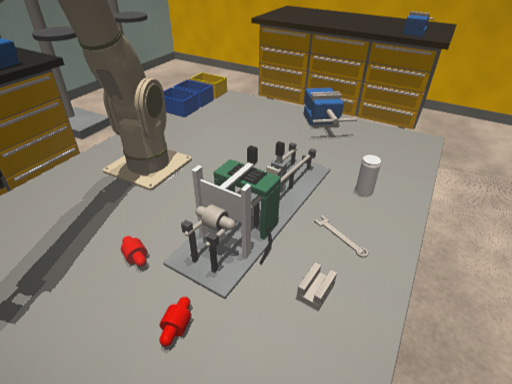

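View pics/t1.png

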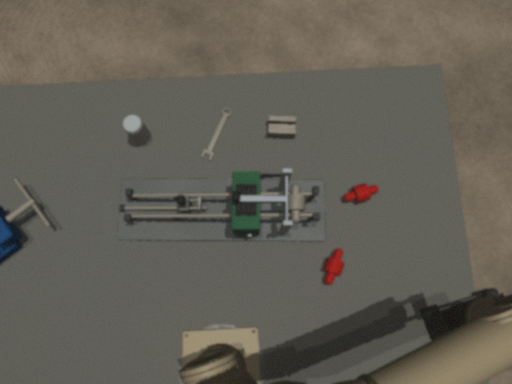

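The scene view shows the roller behind the gate near (215,217), the gate grip at (252,155) and the catch grip at (280,149). In the top view the tunnel is at (246,203), the catch grip at (180,201) and the gate plate at (288,197). The station's y axis therefore points about along world +y.

```bash
cat > m.py <<'E'
from h import *
np.set_printoptions(precision=4,suppress=True)
b=dict(np.load('pics/t1.npz')); a=dict(np.load('pics/s1.npz'))
for n,c in(('top',b),('scene',a)):
    P=cloud(c); im=c['image'].astype(int); z=P[...,2]; ok=c['z_map']>0
    R,G,B=im[...,0],im[...,1],im[...,2]
    gr=(G>R*1.5)&(G>B*1.2)&(G>25)&ok
    roof=gr&(abs(z-.184)<.012)
    p=P[roof]; 
    if len(p): print(n,'roof',len(p),p.mean(0),cv2.minAreaRect(p[:,:2].astype(np.float32)*1000))
    near=(abs(P[...,0]-.5)<.2)&(P[...,1]>-.4)&(P[...,1]<.4)&ok
    dark=near&(im.max(-1)<50)&(z>.12)&~gr
    k,l,st,ce=cv2.connectedComponentsWithStats(dark.astype(np.uint8))
    for i in range(1,k):
        if st[i,4]>8:
            q=P[l==i]; print(n,'dark',st[i],q.mean(0),q.min(0),q.max(0))
    hi=near&(im.min(-1)>100)&(z>.2); q=P[hi]; print('gate plate/posts',len(q),q.min(0),q.max(0))
# base plate contour in top
P=cloud(b); q=(abs(P[...,0]-.5)<.3)&(abs(P[...,1])<.5)&(P[...,2]>.004)&(P[...,2]<.03)
q=cv2.morphologyEx(q.astype(np.uint8),cv2.MORPH_OPEN,np.ones((3,3)))
cs,_=cv2.findContours(q,0,2)
for c in cs:
    if cv2.contourArea(c)>500: print(cv2.boundingRect(c)); m=np.zeros_like(q); cv2.drawContours(m,[c],-1,1,-1); p=P[(m>0)&(q>0)]; print(np.median(p[:,2]),cv2.minAreaRect(p[:,:2].astype(np.float32)*1000))
E
python3 m.py
```

```text
top roof 747 [ 0.4703 -0.1014  0.1849] ((476.67462158203125, -101.23210144042969), (75.85414123535156, 164.650634765625), 86.72345733642578)
top dark [232 185  24  30 365] [ 0.4759 -0.095   0.1989] [ 0.434  -0.1299  0.1811] [ 0.5205 -0.0624  0.2591]
top dark [177 197   8   9  64] [0.4845 0.0825 0.1825] [0.4774 0.073  0.1209] [0.4946 0.0966 0.1995]
top dark [233 230  26   2  48] [ 0.395  -0.0956  0.1387] [ 0.3926 -0.1322  0.1203] [ 0.3974 -0.0603  0.1572]
gate plate/posts 460 [ 0.3942 -0.2336  0.2006] [ 0.5499 -0.0858  0.247 ]
scene roof 476 [ 0.4935 -0.1094  0.1842] ((481.1697998046875, -102.08068084716797), (78.17790222167969, 163.8328094482422), 86.0291519165039)
scene dark [276 144   8  12  66] [0.4947 0.0776 0.1712] [0.4823 0.0727 0.1529] [0.5042 0.086  0.1901]
scene dark [248 149   9  14  84] [ 0.4856 -0.0805  0.23  ] [ 0.4728 -0.0858  0.2129] [ 0.4935 -0.0705  0.2504]
scene dark [215 238   3   6  10] [ 0.5163 -0.3069  0.1321] [ 0.5154 -0.3122  0.1223] [ 0.517  -0.3029  0.1384]
gate plate/posts 605 [ 0.3931 -0.2331  0.2001] [ 0.5508 -0.0656  0.2543]
(118, 179, 208, 62)
0.013247700906252269 ((483.1403503417969, -22.367828369140625), (662.1023559570312, 200.29879760742188), 86.74336242675781)
(120, 178, 113, 28)
0.012815416183590944 ((546.659423828125, 123.61256408691406), (363.0501403808594, 92.99881744384766), 86.53654479980469)
```

```bash
cat >> h.py <<'E'
from scipy.spatial.transform import Rotation as Ro
O=np.array([.4837,-.0124]); YD=np.array([.0568,.9984]); XD=np.array([.9984,-.0568])
def w(x,y,z): return np.r_[O+x*XD+y*YD,z]
def st(p): d=np.array(p)[...,:2]-O; return np.stack([d@XD,d@YD,np.array(p)[...,2]],-1)
RT=Ro.from_matrix(np.stack([np.r_[YD,0],np.r_[XD,0],[0,0,-1]],1))  # tool x down-rail, y across
def delta(p,s=None,flip=False):
    s=s or status.read_state(); R=Ro.from_quat(s['eef_rot'])
    T=RT*Ro.from_euler('z',np.pi) if flip else RT
    return (R.inv()*T).as_rotvec().round(4),(R.inv().apply(np.array(p)-s['ee_pos'])*1000).round(1)
E
python3 - <<'E'
from h import *
for f in(0,1): print(delta(w(0,-.063,.33),flip=f))
c=camera('wrist'); print(c['mount'],c['fx'],c['cx'],c['cy'])
E
```

```text
(array([-1.1000e-03, -8.0000e-04, -1.2791e+00]), array([ 449.4, -439.8, -142.1]))
(array([-8.0000e-04,  1.2000e-03,  1.8625e+00]), array([ 449.4, -439.8, -142.1]))
[[ 5.82124478e-04 -9.66571602e-01 -2.56396175e-01  6.98782133e-02]
 [ 9.99999403e-01  3.25558028e-04  1.04310833e-03  5.36665986e-04]
 [-9.24767052e-04 -2.56396630e-01  9.66571215e-01 -1.96613418e-01]
 [ 0.00000000e+00  0.00000000e+00  0.00000000e+00  1.00000000e+00]] 297.3186396354542 263.9684855913321 192.04320209249923
```

Call:
jog_arm:
  plan:
    - [0, 0, -0.1, 0, 0, -50, 1]
    - [0, 0, -0.2, 0, 0, -100, 0.3]
    - [0, 0, -0.35, 0, 0, -142, 0.3]
    - [0, 0, -0.5, 50, -50, -142, 0.3]
    - [0, 0, -0.64, 85, -85, -142, 0.3]
    - [0, 0, -0.78, 120, -120, -142, 0.3]
    - [0, 0, -0.92, 155, -155, -142, 0.3]
    - [0, 0, -1.05, 190, -190, -142, 0.3]
    - [0, 0, -1.18, 225, -225, -142, 0.3]
    - [0, 0, -1.279, 260, -260, -142, 0.3]
    - [0, 0, -1.279, 295, -290, -142, 0.3]
    - [0, 0, -1.279, 330, -325, -142, 0.3]
  squeeze: 40

```text
time: 1.35
ee_pos: [0.3843, -0.2243, 0.33]
eef_rot: [0.727, 0.687, -0.0, 0.0]
ft_force: [1.6, 0.0, 0.7]
width: 0.0566
grip_force: 0.0
```

```bash
python3 -c "
from h import *
s=status.read_state(); print(s['time'],st(s['ee_pos']),s['joint_positions'],s['width']); print(delta(w(0,-.063,.33)))"
```

```text
1.35 [-0.08715802 -0.21720438  0.33004687] [ 1.00452966 -0.0894221  -0.52807263  1.6269191  -0.04454108  1.59160553
  0.4202541 ] 0.0565930101248789
(array([ 0.0001,  0.0006, -0.0002]), array([154.2,  87.1,  -0. ]))
```

Call:
jog_arm:
  plan:
    - [0, 0, 0, 45, 22, 0, 0.3]
    - [0, 0, 0, 90, 50, 0, 0.3]
    - [0, 0, 0, 130, 75, 0, 0.3]
    - [0, 0, 0, 154, 87, 0, 0.3]
    - [0, 0, 0, 154, 87, 0, 0.3]
    - [0, 0, 0, 154, 87, 0, 0.3]

```text
time: 1.95
ee_pos: [0.4792, -0.0773, 0.3298]
eef_rot: [0.727, 0.687, -0.0, -0.0]
ft_force: [0.2, -1.0, -0.8]
width: 0.0566
grip_force: 0.0
```

```bash
python3 -c "
from h import *
c,s=snap('wrist','w1.png'); print(s['time'],st(s['ee_pos']),s['joint_positions'],s['width'])
snap('top','t2.png')
a,b=[cv2.imread('pics/'+f) for f in('w1.png','t2.png')]
cv2.imwrite('pics/wt.png',cv2.resize(np.vstack([a,b]),(400,600)))"
```

```text
1.95 [-0.00077595 -0.06503758  0.32977582] [ 0.81512085  0.02539731 -0.75383784  1.53204985  0.01739654  1.59162474
  0.00591355] 0.05660312177920989
```

View pics/wt.png

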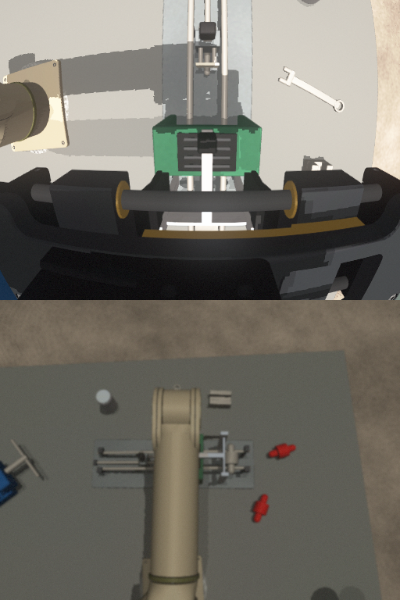

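The wrist picture (scaled to 400 wide) shows the gate grip at (207,139), between the fingers, and the catch grip ahead at (207,30). In the top view the forearm hides the middle of the station, so I'll track the roller with the scene camera.

```bash
cat >> h.py <<'E'
def wcloud(c,ee,rot):
    z=c['z_map']; v,u=np.mgrid[:z.shape[0],:z.shape[1]].astype(float)
    dx,dy=(u-c['cx'])/c['fx'],(v-c['cy'])/c['fy']; th=np.hypot(dx,dy)+1e-9; k=np.tan(np.clip(th,0,1.5))/th
    P=np.stack([dx*k*z,dy*k*z,z],-1); M=c['mount']; P=P@M[:3,:3].T+M[:3,3]
    return Ro.from_quat(rot).apply(P.reshape(-1,3)).reshape(P.shape)+ee
from scipy.optimize import minimize_scalar
def roller(c,lo=-.28,hi=.2,P=None):
    S=st(cloud(c) if P is None else P); ok=(c['z_map']>0)&(abs(S[...,0])<.019)&(S[...,1]>lo)&(S[...,1]<hi)
    h=S[...,2]-(.1-.09*S[...,1]); ok&=(h>0)&(h<.045)
    q=S[ok]
    def f(y): r=np.hypot(q[:,1]-y,q[:,2]-(.114-.09*y))-.028; return np.minimum(abs(r),.006).sum()
    ys=np.arange(lo,hi,.001); y0=ys[np.argmin([f(y) for y in ys])]
    y=minimize_scalar(f,bounds=(y0-.002,y0+.002),method='bounded').x
    r=np.hypot(q[:,1]-y,q[:,2]-(.114-.09*y))-.028; return y,len(q),(abs(r)<.004).sum()
E
python3 - <<'E'
from h import *
np.set_printoptions(precision=4,suppress=True)
print(roller(dict(np.load('pics/s1.npz'))),roller(dict(np.load('pics/t1.npz'))))
c=dict(np.load('pics/w1.npz')); S=st(wcloud(c,c['ee'],c['rot'])); im=c['image'].astype(int)
dark=(im.max(-1)<60)
for n,y0,z0 in(('gate',-.063,.254),('catch',.1,.19)):
    ok=(abs(S[...,0])<.03)&(abs(S[...,1]-y0)<.035)&(abs(S[...,2]-z0)<.012)&(c['z_map']>0)&dark
    q=S[ok]; print(n,len(q),np.median(q[:,2]),q.min(0),q.max(0),q.mean(0))
# white pad face plate top
for y in np.arange(.02,.12,.004):
    ok=(abs(S[...,0])<.02)&(abs(S[...,1]-y)<.002)&(c['z_map']>0); print(round(y,3),S[ok][:,2].max() if ok.any() else None,im[ok].mean().round() if ok.any() else '',end=' | ')
E
```

```text
(np.float64(-0.2313981817878134), 546, np.int64(318)) (np.float64(-0.23460340141445687), 385, np.int64(196))
gate 325 0.25291204022009095 [-0.012  -0.0714  0.2425] [ 0.011  -0.0535  0.2553] [-0.0005 -0.0598  0.2521]
catch 11 0.18356326288813957 [-0.0099  0.0855  0.1792] [0.0004 0.0874 0.187 ] [-0.0055  0.0863  0.1834]
0.02 0.014484194994193456 121.0 | 0.024 0.014020933048046857 122.0 | 0.028 0.014136731941153502 122.0 | 0.032 0.01399243190841859 119.0 | 0.036 0.051565579684623775 118.0 | 0.04 0.05246787187606289 121.0 | 0.044 0.11401259221727936 109.0 | 0.048 0.12838157060315897 156.0 | 0.052 0.12760650115676384 178.0 | 0.056 0.11147957616819837 164.0 | 0.06 0.11229537842589238 161.0 | 0.064 0.11182678313627303 153.0 | 0.068 0.11246470920061033 139.0 | 0.072 0.11247484645595054 142.0 | 0.076 0.1124280356983359 139.0 | 0.08 0.12038053603351048 91.0 | 0.084 0.18571867199997907 109.0 | 0.088 0.1936819918098783 96.0 | 0.092 0.19392213587055654 129.0 | 0.096 0.1937146881977433 119.0 | 0.1 0.19343760918832797 115.0 | 0.104 0.1933375878494469 124.0 | 0.108 0.12386527633799677 194.0 | 0.112 0.12080997160632898 137.0 | 0.116 0.10898670667145036 136.0 |
```

Call:
jog_arm:
  plan:
    - [0, 0, 0, 2, 0, 40, 0]
    - [0, 0, 0, 2, 0, 80, 0]
    - [0, 0, 0, 2, 0, 116, 0]
    - [0, 0, 0, 2, 0, 116, 0]
    - [0, 0, 0, 2, 0, 116, 0]

```text
time: 2.55
ee_pos: [0.4793, -0.0763, 0.2151]
eef_rot: [0.727, 0.686, -0.0, 0.0]
ft_force: [-0.1, 0.3, -0.9]
width: 0.044
grip_force: 0.0
```

Call:
jog_arm:
  plan:
    - [0, 0, 0, 0, 0, 0, -1]
    - [0, 0, 0, 0, 0, 0, -1]
  squeeze: 40

```text
time: 2.75
ee_pos: [0.4805, -0.0757, 0.2159]
eef_rot: [0.727, 0.687, 0.001, 0.001]
ft_force: [-1.0, 0.1, 0.4]
width: 0.0346
grip_force: 0.0
```

Call:
jog_arm:
  plan:
    - [0, 0, 0, 0, 0, 0, -1]
    - [0, 0, 0, 0, 0, 0, -1]

```text
time: 2.95
ee_pos: [0.4801, -0.0755, 0.2149]
eef_rot: [0.727, 0.687, 0.0, 0.001]
ft_force: [1.1, -0.7, 4.3]
width: 0.0233
grip_force: 40.0
```

```bash
python3 -c "
from h import *
s=status.read_state(); print(s['time'],st(s['ee_pos']),s['width'],s['grip_force'],s['ft_force'])"
```

```text
2.95 [ 1.94232368e-05 -6.32014904e-02  2.14932089e-01] 0.023265722102327715 40.00316262245178 [ 1.10010441 -0.68806426  4.2639225 ]
```

Call:
jog_arm:
  plan:
    - [0, 0, 0, 0, 0, -7, -1]
    - [0, 0, 0, 0, 0, -14, -1]
    - [0, 0, 0, 0, 0, -21, -1]
    - [0, 0, 0, 0, 0, -28, -1]
    - [0, 0, 0, 0, 0, -28, -1]
    - [0, 0, 0, 0, 0, -28, -1]

```text
time: 3.55
ee_pos: [0.4801, -0.0755, 0.243]
eef_rot: [0.727, 0.687, 0.0, 0.001]
ft_force: [0.9, 0.1, 6.7]
width: 0.0232
grip_force: 40.0
```

```bash
python3 -c "
from h import *
c,s=snap('scene','s2.png'); print(s['time'],st(s['ee_pos']),s['width'],s['grip_force'],s['ft_force'],s['joint_positions']); print(roller(c)); print(delta(w(0,.0965,.163)))"
```

```text
3.55 [ 3.12866136e-05 -6.31964865e-02  2.43035323e-01] 0.023150718741617875 40.003806352615356 [0.90037393 0.09606889 6.74497247] [ 0.81269853  0.04205736 -0.76149855  1.69676997  0.02988495  1.41252641
 -0.01001057]
(np.float64(-0.22201707596353457), 516, np.int64(313))
(array([ 0.002 ,  0.0005, -0.0003]), array([159.8,  -0.2,  80. ]))
```

View pics/s2.png

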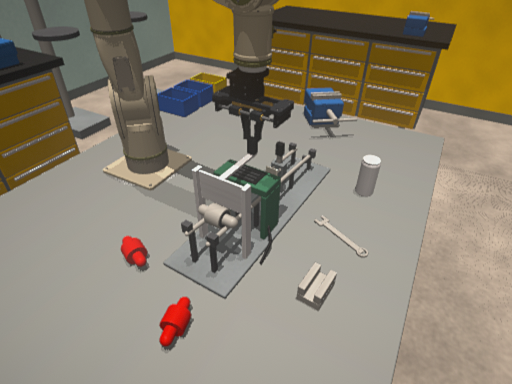

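Call:
jog_arm:
  plan:
    - [0, 0, 0, 0, 0, -36, -1]
    - [0, 0, 0, 0, 0, -39, -1]
    - [0, 0, 0, 0, 0, -39, -0.05]
    - [0, 0, 0, 0, 0, -39, -0.05]

```text
time: 4.0
ee_pos: [0.4789, -0.0755, 0.2802]
eef_rot: [0.727, 0.687, -0.001, -0.0]
ft_force: [0.6, 0.3, 0.1]
width: 0.0314
grip_force: 0.0
```

```bash
cat > r.py <<'E'
from h import *
import sys
c,s=snap(sys.argv[1],sys.argv[2]+'.png'); print(s['time'],st(s['ee_pos']),s['width'],s['grip_force'],s['ft_force']); print(roller(c))
E
python3 r.py scene s3
```

```text
4.0 [-0.00119638 -0.06322951  0.28020211] 0.03138284161716888 0.0 [0.55746418 0.28604794 0.0989251 ]
(np.float64(-0.2079026866087585), 480, np.int64(292))
```

Call:
jog_arm:
  plan:
    - [0, 0, 0, 32, 0, 22, -0.05]
    - [0, 0, 0, 64, 0, 46, -0.05]
    - [0, 0, 0, 96, 0, 70, -0.05]
    - [0, 0, 0, 128, 0, 95, -0.05]
    - [0, 0, 0, 160, 0, 119, -0.05]

```text
time: 4.55
ee_pos: [0.4878, 0.0851, 0.1604]
eef_rot: [0.727, 0.687, -0.001, 0.0]
ft_force: [0.6, -0.7, -0.6]
width: 0.0412
grip_force: 0.0
```

```bash
python3 r.py scene s4
```

```text
4.55 [-0.00147058  0.09761042  0.16043832] 0.04123992142096069 0.0 [ 0.57880644 -0.72313026 -0.63415975]
(np.float64(-0.15695901998894915), 380, np.int64(191))
```

Call:
jog_arm:
  plan:
    - [0, 0, 0, 0, 0, 0, -1]
    - [0, 0, 0, 0, 0, 0, -1]

```text
time: 4.8
ee_pos: [0.4884, 0.0837, 0.1618]
eef_rot: [0.727, 0.687, -0.0, -0.0]
ft_force: [0.2, 0.7, 0.8]
width: 0.0322
grip_force: 0.0
```

```bash
python3 r.py scene s5
```

```text
4.8 [-0.00081322  0.09617224  0.16178535] 0.03221140286411076 0.0 [0.220742   0.66635677 0.77565501]
(np.float64(-0.126085005664618), 272, np.int64(86))
```

Call:
jog_arm:
  plan:
    - [0, 0, 0, 0, 0, 0, -1]

```text
time: 4.95
ee_pos: [0.489, 0.0831, 0.1625]
eef_rot: [0.728, 0.686, 0.0, 0.001]
ft_force: [-0.5, -0.6, 0.2]
width: 0.021
grip_force: 0.0
```

Run:
```python
from h import *
s=status.read_state(); print(s['time'],st(s['ee_pos']),s['width'],s['grip_force'])
for n in('s1','s2','s3','s4','s5'):
    c=dict(np.load(f'pics/{n}.npz')); print(n,roller(c,-.25,-.09))
    S=st(cloud(c)); 
    for lo,hi in((.024,.058),(-.058,-.024)):
        h=S[...,2]-(.1-.09*S[...,1]); q=S[(c['z_map']>0)&(S[...,0]>lo)&(S[...,0]<hi)&(h>.010)&(h<.033)&(abs(S[...,1]+.17)<.095)]; print(len(q),np.median(q[:,1]) if len(q) else '')
```

```text
4.95 [-1.36427786e-04  9.56487461e-02  1.62487343e-01] 0.020972729069179148 0.0
s1 (np.float64(-0.23027898743507158), 214, np.int64(179))
221 -0.2330609147765768
112 -0.2335020576606779
s2 (np.float64(-0.22182452318327153), 301, np.int64(290))
147 -0.22966098422611753
73 -0.23056069793276546
s3 (np.float64(-0.20790268660875852), 294, np.int64(292))
142 -0.21585339276450963
71 -0.21690971404581635
s4 (np.float64(-0.15695901998894923), 192, np.int64(191))
28 -0.16733785132160922
64 -0.16579247113193615
s5 (np.float64(-0.12608500566461786), 86, np.int64(86))
58 -0.1310912797900815
11 -0.14060585542537773
```

Call:
jog_arm:
  plan:
    - [0, 0, 0, 0, 0, 0, -1]

```text
time: 5.05
ee_pos: [0.4889, 0.0834, 0.1624]
eef_rot: [0.728, 0.686, 0.0, 0.0]
ft_force: [-0.6, -0.6, 0.2]
width: 0.0135
grip_force: 0.0
```

```bash
python3 r.py wrist w2
```

```text
5.05 [-0.00021921  0.09594447  0.1624485 ] 0.013531197818598652 0.0 [-0.58643325 -0.58544461  0.17534743]Traceback (most recent call last):
  File "r.py", line 3, in <module>
    c,s=snap(sys.argv[1],sys.argv[2]+'.png'); print(s['time'],st(s['ee_pos']),s['width'],s['grip_force'],s['ft_force']); print(roller(c))
                                                                                                                               ~~~~~~^^^
  File "h.py", line 25, in roller
    S=st(cloud(c) if P is None else P); ok=(c['z_map']>0)&(abs(S[...,0])<.019)&(S[...,1]>lo)&(S[...,1]<hi)
         ~~~~~^^^
  File "h.py", line 7, in cloud
    P=np.stack([(u-c['cx'])/c['fx']*z,(v-c['cy'])/c['fy']*z,z],-1); T=c['world_from_camera']
                                                                      ~^^^^^^^^^^^^^^^^^^^^^
KeyError: 'world_from_camera'
```

View pics/w2.png

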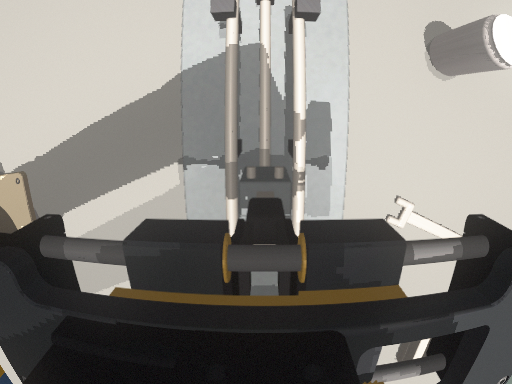

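The fingers have closed to 13 mm without any force, and the grip's dark block appears at (265,213), ahead of the fingers. I'll get its position from depth.

Run:
```python
from h import *
np.set_printoptions(precision=4,suppress=True)
c=dict(np.load('pics/w2.npz')); S=st(wcloud(c,c['ee'],c['rot']))
for r in range(160,300,6): print(r,S[r,265],c['image'][r,265],S[r,255][1:],S[r,240],S[r,290])
```

```text
160 [0.0013 0.1171 0.0457] [140 133 124] [0.112  0.0123] [-0.0282  0.1118  0.0101] [0.031  0.112  0.0121]
166 [0.0013 0.1106 0.0456] [106 103  97] [0.1048 0.0122] [-0.0283  0.1046  0.0108] [-0.0001  0.1654  0.359 ]
172 [0.0011 0.1111 0.0815] [73 73 71] [0.1159 0.1059] [-0.0283  0.0977  0.0128] [0.0312 0.0975 0.0119]
178 [0.001  0.1111 0.1085] [70 73 72] [0.1112 0.109 ] [-0.0285  0.0903  0.0119] [0.0314 0.0902 0.0118]
184 [0.0009 0.1092 0.1227] [94 97 96] [0.1091 0.1225] [-0.0196  0.1092  0.1224] [0.0214 0.1091 0.1226]
190 [0.0009 0.1044 0.1237] [98 98 96] [0.1042 0.1229] [-0.0197  0.1039  0.1217] [0.0215 0.1042 0.1232]
196 [0.0009 0.1034 0.1384] [94 89 84] [0.0989 0.1225] [-0.0197  0.0993  0.1237] [0.0217 0.0987 0.1217]
202 [0.0007 0.1059 0.1626] [39 39 37] [0.1063 0.1639] [-0.0199  0.0938  0.1224] [0.0218 0.0937 0.1225]
208 [0.0007 0.1066 0.1782] [42 40 39] [0.1067 0.1784] [-0.0201  0.0881  0.1211] [0.0219 0.0885 0.1226]
214 [0.0006 0.1064 0.1891] [43 40 37] [0.1069 0.1906] [-0.0296  0.0447  0.0116] [0.0323 0.0448 0.0125]
220 [0.0006 0.1035 0.192 ] [41 39 39] [0.1034 0.1917] [-0.013
[... 712 characters left out ...]
851] [-0.007   0.1245  0.2835] [0.0074 0.1246 0.2838]
268 [0.0002 0.1226 0.2836] [71 69 68] [0.1233 0.2849] [-0.0069  0.1232  0.2848] [0.0074 0.123  0.2844]
274 [ 0.0014 -0.0411  0.0117] [122 122 121] [-0.0403  0.013 ] [-0.0104  0.099   0.2475] [0.0113 0.0981 0.2459]
280 [ 0.0014 -0.0501  0.0126] [123 125 122] [-0.0507  0.0116] [-0.0107  0.095   0.246 ] [0.0114 0.0953 0.2466]
286 [ 0.0014 -0.0615  0.0102] [91 90 91] [-0.0616  0.01  ] [-0.0108  0.0915  0.2455] [0.0109 0.0959 0.2524]
292 [ 0.0014 -0.0711  0.011 ] [94 93 92] [-0.0703  0.0122] [-0.0109  0.0884  0.2459] [0.0111 0.0923 0.2517]
298 [0.0002 0.119  0.2936] [100  76  37] [0.1193 0.294 ] [-0.0064  0.1194  0.2942] [0.0068 0.1185 0.2931]
```

Run:
```python
from h import *
np.set_printoptions(precision=4,suppress=True)
c=dict(np.load('pics/w2.npz')); S=st(wcloud(c,c['ee'],c['rot']))
for r in(204,212,220,228,236):
  print(r,[(u,*(S[r,u]*1000).round(0).astype(int)) for u in list(range(238,256,2))+list(range(276,296,2))])
s=status.read_state(); print(s)
```

```text
204 [(238, np.int64(-25), np.int64(81), np.int64(88)), (240, np.int64(-20), np.int64(92), np.int64(123)), (242, np.int64(-18), np.int64(92), np.int64(124)), (244, np.int64(-17), np.int64(92), np.int64(122)), (246, np.int64(-15), np.int64(92), np.int64(122)), (248, np.int64(-11), np.int64(104), np.int64(162)), (250, np.int64(-9), np.int64(106), np.int64(166)), (252, np.int64(-8), np.int64(107), np.int64(169)), (254, np.int64(-7), np.int64(106), np.int64(168)), (276, np.int64(8), np.int64(107), np.int64(170)), (278, np.int64(9), np.int64(106), np.int64(168)), (280, np.int64(11), np.int64(106), np.int64(167)), (282, np.int64(15), np.int64(92), np.int64(124)), (284, np.int64(17), np.int64(92), np.int64(123)), (286, np.int64(18), np.int64(93), np.int64(125)), (288, np.int64(20), np.int64(92), np.int64(123)), (290, np.int64(22), np.int64(92), np.int64(122)), (292, np.int64(27), np.int64(82), np.int64(90)), (294, np.int64(29), np.int64(82), np.int64(90))]
212 [(238, np.int64(-25), np.int64(73), np.int64(87)), (240, np.int64(-20), np.int64(85), np.int64(122)), (242, np.int64(-18), np.int64(8
[... 3575 characters left out ...]
 np.int64(223)), (290, np.int64(13), np.int64(107), np.int64(223)), (292, np.int64(14), np.int64(107), np.int64(224)), (294, np.int64(15), np.int64(107), np.int64(223))]
{'time': 5.1, 'joint_positions': array([ 0.5933,  0.1511, -0.915 ,  1.7919,  0.1264,  1.2589, -0.4134]), 'joint_vel': array([-0.0052,  0.0017, -0.0045,  0.0022,  0.0011,  0.0004, -0.0023]), 'joint_torque': array([  0.0259, -34.9699,  -4.3639, -37.7936,  -0.0576,   0.0058,
         0.0073]), 'ee_pos': array([0.4889, 0.0836, 0.1624]), 'eef_rot': array([0.7274, 0.6862, 0.0001, 0.0004]), 'ft_force': array([ 0.0305,  0.3321, -0.616 ]), 'torque': array([-0.0297, -0.0579, -0.0458]), 'grip_force': 0.0, 'width': 0.009029905116992289}
```

The fingertips are really about 30 mm higher than the reported TCP and have closed just above the grip. There isn't time to regrasp, so I'll put the closed fingers upstream of the grip and push, since the catch has 6 N of friction and stays where it is left.

Call:
jog_arm:
  plan:
    - [0, 0, 0, -25, 0, -3, -1]
    - [0, 0, 0, -25, 0, 20, -1]

```text
time: 5.3
ee_pos: [0.4894, 0.0564, 0.1443]
eef_rot: [0.728, 0.685, 0.001, 0.002]
ft_force: [1.0, -0.5, -0.0]
width: 0.0013
grip_force: 0.0
```

Run:
```python
from h import *
np.set_printoptions(precision=4,suppress=True)
c,s=snap('wrist','w3.png'); print(s['time'],st(s['ee_pos']),s['width'],s['grip_force'],s['ft_force'])
S=st(wcloud(c,s['ee_pos'],s['eef_rot']))
for r in range(180,310,5): print(r,(S[r,265]*1000).round(),(S[r,240]*1000).round(),(S[r,290]*1000).round())
print(roller(c,-.08,.04,wcloud(c,s['ee_pos'],s['eef_rot'])))
```

```text
5.3 [0.0018 0.069  0.1443] 0.0013488776460662932 0.0 [ 1.0332 -0.5133 -0.0137]
180 [  2. 105. 191.] [-16.  90. 123.] [ 22.  89. 122.]
185 [  2. 102. 191.] [-11. 102. 188.] [ 22.  86. 122.]
190 [  2. 100. 192.] [-11.  99. 190.] [33. 53. 12.]
195 [  2.  97. 192.] [-11.  96. 188.] [33. 47. 12.]
200 [  2.  94. 192.] [-11.  94. 189.] [33. 41. 12.]
205 [  2.  91. 190.] [-25.  35.  12.] [33. 35. 12.]
210 [  2.  89. 192.] [-25.  29.  12.] [33. 29. 12.]
215 [ 3. 52. 96.] [-26.  23.  12.] [33. 23. 12.]
220 [  3.  52. 109.] [ -6. 106. 253.] [ 10. 106. 253.]
225 [  2.  78. 187.] [ -6. 106. 258.] [  9. 107. 259.]
230 [  2.  78. 193.] [ -5. 107. 262.] [  9. 106. 262.]
235 [  2.  78. 201.] [ -5. 106. 266.] [  9. 106. 266.]
240 [  2.  77. 203.] [ -5. 107. 270.] [  8. 107. 270.]
245 [  2. 101. 261.] [ -5. 106. 271.] [  8. 106. 271.]
250 [  2. 101. 264.] [ -5. 105. 273.] [  8. 105. 273.]
255 [  2. 101. 267.] [ -5. 103. 272.] [  8. 103. 272.]
260 [  2.  99. 266.] [ -5. 102. 272.] [  8. 102. 272.]
265 [  2.  98. 267.] [ -5. 101. 273.] [  8. 101. 273.]
270 [  2.  96. 266.] [ -5.  99. 272.] [  8.  99. 272.]
275 [  2.  67. 222.] [ -5.  98. 272.] [  8.  97. 272.]
280 [  2.  65. 222.] [ -5.  96. 272.] [  8.  96. 272.]
285 [  2.  62. 223.] [ -5.  94. 272.] [  8.  94. 272.]
290 [  2.  60. 224.] [ -5.  92. 272.] [  9.  92. 272.]
295 [  2.  93. 275.] [ -5.  93. 275.] [  8.  93. 275.]
300 [  2.  93. 277.] [ -5.  93. 277.] [  8.  93. 277.]
305 [  2.  93. 279.] [ -4.  94. 282.] [  8.  95. 282.]
(np.float64(-0.07800434302452783), 0, np.int64(0))
```

Call:
jog_arm:
  plan:
    - [0, 0, 0, 2, 0, 8, -1]
    - [0, 0, 0, 4, 0, 12, -1]

```text
time: 5.55
ee_pos: [0.4873, 0.0638, 0.1299]
eef_rot: [0.727, 0.687, -0.0, -0.0]
ft_force: [-0.3, -6.0, 4.0]
width: 0.0002
grip_force: 3.4
```

Run:
```python
from h import *
np.set_printoptions(precision=4,suppress=True)
c,s=snap('top','t3.png'); print(s['time'],st(s['ee_pos']),s['ft_force'])
S=st(cloud(c)); print(roller(c,-.06,.05))
h=S[...,2]-(.1-.09*S[...,1])
for lo,hi,n in((-.02,.02,'barrel'),(.04,.058,'j+'),(-.058,-.04,'j-')):
    q=S[(c['z_map']>0)&(S[...,0]>lo)&(S[...,0]<hi)&(S[...,1]>-.05)&(S[...,1]<.08)&(h>.012)&(h<.05)]
    print(n,len(q),(np.percentile(q[:,1],[0,10,50,90,100]),q[:,2].max()) if len(q) else '')
cv2.imwrite('pics/t3c.png',cv2.resize(c['image'][140:260,100:330,::-1],None,fx=3,fy=3))
```

```text
5.55 [-0.0008  0.0763  0.1299] [-0.2534 -6.0417  3.9675]
(np.float64(-0.023713405448924276), 209, np.int64(190))
barrel 231 (array([-0.0456, -0.0422, -0.0222, -0.0008,  0.0471]), np.float64(0.1519172405075213))
j+ 45 (array([-0.038 , -0.0349, -0.0241, -0.0146, -0.0111]), np.float64(0.13549887089875123))
j- 52 (array([-0.0367, -0.0337, -0.0251, -0.0162, -0.0127]), np.float64(0.13503405129871293))
```

View pics/t3c.png

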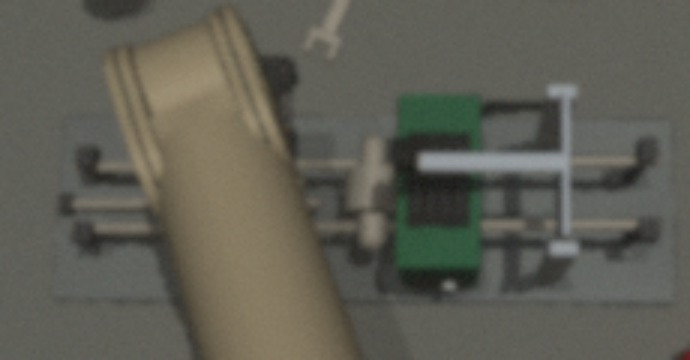

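Call:
jog_arm:
  plan:
    - [0, 0, 0, 0, 0, 0, -1]
    - [0, 0, 0, 10, 0, 0.9, -1]
    - [0, 0, 0, 22, 0, 2, -1]
    - [0, 0, 0, 34, 0, 3.1, -1]
    - [0, 0, 0, 45.5, 0, 4.1, -1]
    - [0, 0, 0, 56.5, 0, 5.1, -1]
    - [0, 0, 0, 66.8, 0, 6, -1]
    - [0, 0, 0, 76.4, 0, 6.9, -1]
    - [0, 0, 0, 85.3, 0, 7.7, -1]
    - [0, 0, 0, 93.5, 0, 8.4, -1]
    - [0, 0, 0, 101, 0, 9.1, -1]
    - [0, 0, 0, 107.8, 0, 9.7, -1]

```text
time: 6.8
ee_pos: [0.4941, 0.1701, 0.1207]
eef_rot: [0.727, 0.686, -0.0, 0.001]
ft_force: [0.7, -6.2, 0.6]
width: 0.0006
grip_force: 3.0
```

Call:
jog_arm:
  plan:
    - [0, 0, 0, 6.1, 0, 0.5, -1]
    - [0, 0, 0, 11.5, 0, 1, -1]
    - [0, 0, 0, 16.2, 0, 1.5, -1]
    - [0, 0, 0, 20.2, 0, 1.8, -1]
    - [0, 0, 0, 23.5, 0, 2.1, -1]
    - [0, 0, 0, 26.1, 0, 2.3, -1]
    - [0, 0, 0, 28, 0, 2.5, -1]
    - [0, 0, 0, 29.2, 0, 2.6, -1]
    - [0, 0, 0, 29.8, 0, 2.7, -1]
    - [0, 0, 0, 29.8, 0, 2.7, -1]

```text
time: 7.8
ee_pos: [0.4958, 0.1997, 0.118]
eef_rot: [0.727, 0.686, -0.0, 0.001]
ft_force: [1.5, -4.7, 0.1]
width: 0.0003
grip_force: 2.4
```

```bash
cat > chk.py <<'E'
from h import *
import sys
np.set_printoptions(precision=4,suppress=True)
n=sys.argv[1]
for cam in('top','scene'):
    c,s=snap(cam,cam[0]+n+'.png'); print(s['time'],st(s['ee_pos']),s['ft_force'],cam,roller(c,-.06,.2))
c,s=snap('wrist','w'+n+'.png'); S=st(wcloud(c,s['ee_pos'],s['eef_rot'])); q=(abs(S[...,0])<.011)&(c['z_map']>0)&(c['image'].max(-1)<65)
z=S[...,2]-(.1-.09*S[...,1]); g=S[q&(z>.09)&(z<.106)]; print('grip top y',np.percentile(g[:,1],[1,50,99]) if len(g) else '')
g=S[(abs(S[...,0])<.018)&(z>.02)&(z<.045)&(c['z_map']>0)&(c['image'].min(-1)>90)]; print('pad/roller',np.percentile(g[:,1],[1,50,99]) if len(g) else '')
E
python3 chk.py 6; python3 -c "
import cv2,numpy as np
a=cv2.imread('pics/s6.png')[90:290,130:390];cv2.imwrite('pics/s6c.png',cv2.resize(a,None,fx=3,fy=3))"
```

```text
7.8 [0.0001 0.2124 0.118 ] [ 1.4898 -4.683   0.1278] top (np.float64(0.15875987808374933), 197, np.int64(186))
7.85 [0.     0.2125 0.118 ] [ 1.7265 -5.1892  0.2051] scene (np.float64(0.1622895697842638), 174, np.int64(164))
grip top y [0.2212 0.235  0.2429]
pad/roller [0.2215 0.2434 0.2611]
```

View pics/s6c.png

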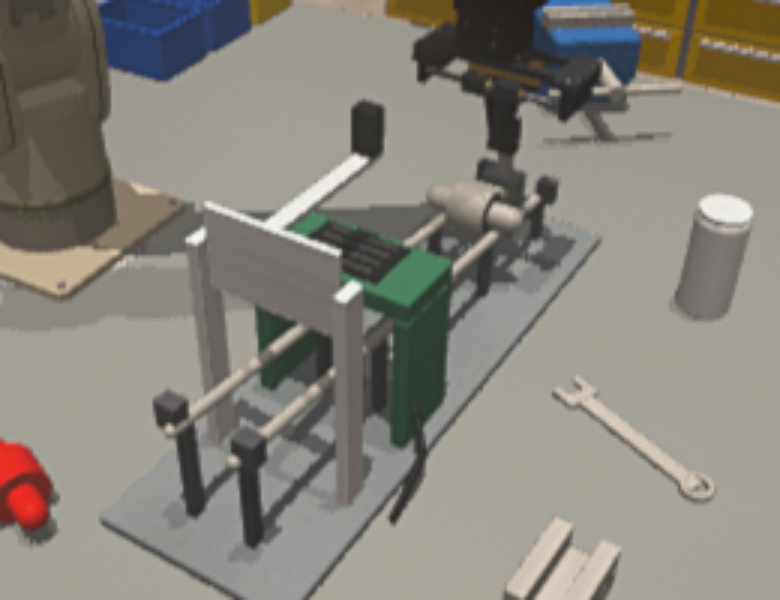

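The roller is standing on the pad at station y of about 159 mm, in crop pixels (475,205). The gate is up with its grip at (367,128), and the catch is at about 0.143. I'll hold it there for well over 2 s and then check.

Call:
jog_arm:
  plan:
    - [0, 0, 0, 0, 0, 0, -1]
    - [0, 0, 0, 0, 0, 0, -1]
    - [0, 0, 0, 0, 0, 0, -1]
    - [0, 0, 0, 0, 0, 0, -1]
    - [0, 0, 0, 0, 0, 0, -1]
    - [0, 0, 0, 0, 0, 0, -1]
    - [0, 0, 0, 0, 0, 0, -1]
    - [0, 0, 0, 0, 0, 0, -1]
    - [0, 0, 0, 0, 0, 0, -1]
    - [0, 0, 0, 0, 0, 0, -1]
    - [0, 0, 0, 0, 0, 0, -1]
    - [0, 0, 0, 0, 0, 0, -1]

```text
time: 9.15
ee_pos: [0.4958, 0.1997, 0.118]
eef_rot: [0.727, 0.686, -0.0, 0.001]
ft_force: [2.6, -4.7, 0.1]
width: 0.0005
grip_force: 2.4
```

Call:
jog_arm:
  plan:
    - [0, 0, 0, 0, 0, 0, -1]
    - [0, 0, 0, 0, 0, 0, -1]
    - [0, 0, 0, 0, 0, 0, -1]
    - [0, 0, 0, 0, 0, 0, -1]
    - [0, 0, 0, 0, 0, 0, -1]
    - [0, 0, 0, 0, 0, 0, -1]
    - [0, 0, 0, 0, 0, 0, -1]
    - [0, 0, 0, 0, 0, 0, -1]
    - [0, 0, 0, 0, 0, 0, -1]
    - [0, 0, 0, 0, 0, 0, -1]
    - [0, 0, 0, 0, 0, 0, -1]
    - [0, 0, 0, 0, 0, 0, -1]

```text
time: 10.35
ee_pos: [0.4958, 0.1998, 0.118]
eef_rot: [0.727, 0.686, -0.0, 0.001]
ft_force: [1.2, -4.5, -0.1]
width: 0.0002
grip_force: 2.4
```

Call:
jog_arm:
  plan:
    - [0, 0, 0, 0, 0, 0, -1]
    - [0, 0, 0, 0, 0, 0, -1]
    - [0, 0, 0, 0, 0, 0, -1]
    - [0, 0, 0, 0, 0, 0, -1]
    - [0, 0, 0, 0, 0, 0, -1]
    - [0, 0, 0, 0, 0, 0, -1]

```text
time: 10.95
ee_pos: [0.4958, 0.1997, 0.118]
eef_rot: [0.727, 0.686, -0.0, 0.001]
ft_force: [1.9, -4.3, 0.3]
width: 0.0002
grip_force: 2.4
```

```bash
python3 chk.py 7
```

```text
10.95 [0.0001 0.2125 0.118 ] [ 1.8565 -4.3066  0.2555] top (np.float64(0.1589161472694261), 191, np.int64(176))
11.0 [0.     0.2125 0.118 ] [ 1.043  -5.1468  0.1493] scene (np.float64(0.1622385998382924), 173, np.int64(164))
grip top y [0.2212 0.2351 0.2429]
pad/roller [0.2218 0.2434 0.2611]
```

Call:
jog_arm:
  plan:
    - [0, 0, 0, 0.5, 0, 0, -1]
    - [0, 0, 0, 1.5, 0, 0.1, -1]
    - [0, 0, 0, 3, 0, 0.3, -1]
    - [0, 0, 0, 4.8, 0, 0.4, -1]
    - [0, 0, 0, 6.6, 0, 0.6, -1]
    - [0, 0, 0, 8.4, 0, 0.8, -1]
    - [0, 0, 0, 10.2, 0, 0.9, -1]
    - [0, 0, 0, 12, 0, 1.1, -1]
    - [0, 0, 0, 13.8, 0, 1.2, -1]
    - [0, 0, 0, 15.6, 0, 1.4, -1]
    - [0, 0, 0, 17.4, 0, 1.6, -1]
    - [0, 0, 0, 19.2, 0, 1.7, -1]

```text
time: 12.3
ee_pos: [0.497, 0.2188, 0.1163]
eef_rot: [0.727, 0.686, -0.0, 0.001]
ft_force: [0.8, -6.0, 0.7]
width: 0.0007
grip_force: 2.8
```

Call:
jog_arm:
  plan:
    - [0, 0, 0, 1.8, 0, 0.2, -1]
    - [0, 0, 0, 3.6, 0, 0.3, -1]
    - [0, 0, 0, 5.4, 0, 0.5, -1]
    - [0, 0, 0, 7.2, 0, 0.6, -1]
    - [0, 0, 0, 9, 0, 0.8, -1]
    - [0, 0, 0, 10.8, 0, 1, -1]
    - [0, 0, 0, 12.6, 0, 1.1, -1]
    - [0, 0, 0, 14.4, 0, 1.3, -1]
    - [0, 0, 0, 16.2, 0, 1.5, -1]
    - [0, 0, 0, 18, 0, 1.6, -1]
    - [0, 0, 0, 19.8, 0, 1.8, -1]
    - [0, 0, 0, 21.4, 0, 1.9, -1]

```text
time: 13.5
ee_pos: [0.4983, 0.2401, 0.1143]
eef_rot: [0.727, 0.686, -0.0, 0.001]
ft_force: [1.2, -5.7, 1.0]
width: 0.0006
grip_force: 2.7
```

Call:
jog_arm:
  plan:
    - [0, 0, 0, 1.2, 0, 0.1, -1]
    - [0, 0, 0, 2.2, 0, 0.2, -1]
    - [0, 0, 0, 3.2, 0, 0.3, -1]
    - [0, 0, 0, 4.2, 0, 0.4, -1]

```text
time: 13.9
ee_pos: [0.4986, 0.2443, 0.114]
eef_rot: [0.727, 0.686, -0.0, 0.001]
ft_force: [1.3, -4.8, 1.3]
width: 0.0002
grip_force: 2.7
```

```bash
python3 chk.py 8
```

```text
13.9 [0.0003 0.2571 0.114 ] [ 1.3004 -4.8285  1.2966] top (np.float64(0.20099565879962947), 132, np.int64(122))
13.95 [0.0002 0.2573 0.114 ] [ 2.375  -5.0369 -0.2718] scene (np.float64(0.15231957232755286), 136, np.int64(65))
grip top y [0.266  0.2797 0.2877]
pad/roller [0.2666 0.2881 0.3052]
```

Call:
jog_arm:
  plan:
    - [0, 0, 0, 0.7, 0, 0.1, -1]
    - [0, 0, 0, 1.4, 0, 0.1, -1]
    - [0, 0, 0, 2.1, 0, 0.2, -1]
    - [0, 0, 0, 2.8, 0, 0.3, -1]

```text
time: 14.45
ee_pos: [0.4987, 0.2463, 0.1138]
eef_rot: [0.728, 0.686, -0.001, 0.001]
ft_force: [-1.4, -10.6, 5.8]
width: 0.0002
grip_force: 5.5
```

Call:
jog_arm:
  plan:
    - [0, 0, 0, 0.6, 0, 0.1, -1]
    - [0, 0, 0, 1.2, 0, 0.1, -1]

```text
time: 14.65
ee_pos: [0.4987, 0.2463, 0.1138]
eef_rot: [0.728, 0.686, -0.002, 0.002]
ft_force: [-3.8, -16.1, 10.1]
width: 0.0009
grip_force: 7.8
```

Call:
jog_arm:
  plan:
    - [0, 0, 0, -2, 0, 0, -1]
    - [0, 0, 0, -6, 0, 0, -1]
    - [0, 0, 0, -8, 0, 0, -1]
    - [0, 0, 0, -8, 0, -20, -1]
    - [0, 0, 0, -8, 0, -60, -1]
    - [0, 0, 0, -8, 0, -100, -1]
    - [0, 0, 0, -8, 0, -120, -1]
    - [0, 0, 0, -8, 0, -120, -1]
    - [0, 0, 0, -8, 0, -120, -1]

```text
time: 15.55
ee_pos: [0.4974, 0.2417, 0.233]
eef_rot: [0.727, 0.687, 0.0, 0.0]
ft_force: [-0.6, 0.2, -0.5]
width: 0.0004
grip_force: 0.0
```

```bash
python3 chk.py 9; python3 -c "
import cv2,numpy as np
a=cv2.imread('pics/s9.png')[90:290,130:390];b=cv2.imread('pics/w9.png');cv2.imwrite('pics/c9.png',np.vstack([cv2.resize(a,(390,300)),cv2.resize(b,(390,292))]))"
```

```text
15.55 [-0.0008  0.2544  0.233 ] [-0.5969  0.2354 -0.5136] top (np.float64(0.20099565879962947), 124, np.int64(89))
15.6 [-0.001   0.2541  0.2323] [ 0.6455 -0.2491  0.0569] scene (np.float64(0.15492909130854018), 130, np.int64(70))
grip top y [0.2711 0.28   0.2893]
pad/roller [0.2102 0.2303 0.3049]
```

View pics/c9.png

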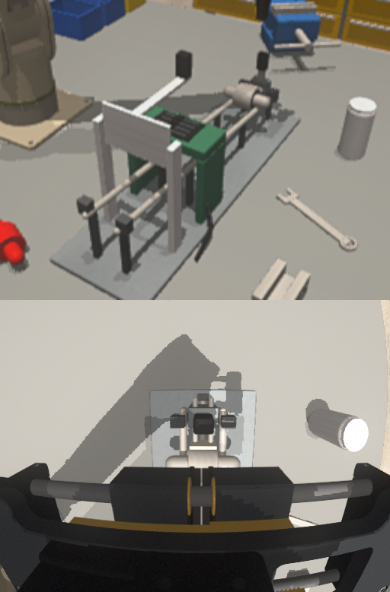

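The scene view shows the roller at (245,92) leaning on the pad, the catch at the end of its travel (grip y = 0.280, so catch = 0.190), the gate up with its grip at (183,63), and nothing touched by the robot.

```bash
python3 -c "
from bench import order; print(order.close_job())"
```

```text
the job is handed in; nothing more can be done
None
```

The job is handed in at about 15.7 s: gate fully up, roller caught and held for about 3 s at catch about 0.143, then eased to the end stop and let go. The catch was pushed with closed fingers rather than gripped, and how far the pad went in at impact was not measured (about 4–6 mm with the roller at rest).

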